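# Fill the two empty pockets of a bearing cage and swing the keeper over them

## Task

Two balls are missing from the bearing in the loading fixture: take the two steel balls from the tray and drop one into each empty pocket of the brass cage, so that they rest on the pocket floor. Then swing the yellow keeper with the black knob fully shut against its stop pin, over the two balls, so that they cannot fall out. Leave the black plastic ball in its seat in the tray, and do not shift the grease tin or the gauge block.

Things in the scene. Friction and masses are not known exactly. Their poses are not given: they have to be found in the camera images.
- fixture: fixed grey plate 175x136x8 mm (x -75 to 100, y -68 to 68) with a ball bearing flat on it. Origin: bearing centre on the cart top, z up. Outer race radius 55-63 mm, inner race 17-25 mm (open middle), six brass bars 10 mm wide between them form six pockets, all 18 mm high over the cart. Pockets at 150 and 210 deg from +x (ccw from above) are empty; the other four hold fixed balls, tops at 34 mm
- pocket_left (a point): centre of a 26 mm ball seated in the empty pocket at 150 degrees, 21 mm over the cart top; in the fixture's frame x = -35, y = +20 mm. Pocket floor 8 mm and rim 18 mm over the cart top; 2 mm play round the ball, up to 5 mm into the corners. Pocket centres lie 40 mm from the bearing's centre and from each other
- pocket_right (a point): the same for the empty pocket at 210 degrees; in the fixture's frame x = -35, y = -20 mm
- keeper (a joint): angle of the flat yellow keeper about its upright hinge: 0 = shut on the stop pin over both empty pockets; grows to 1.75 opening toward the fixture's +y (clockwise from above). Starts at 1.15 to 1.6; light (under 1 N at the knob), stays where left. 5 mm plate, underside 37 mm over the cart: bar 20 mm wide, end shoe 34 mm long, 74 mm wide; clears seated balls by 3 mm, hits unseated ones
- keeper_hinge (a point): axis of the keeper, 82 mm from the bearing's centre along the fixture's +x, 37 mm over the cart top
- keeper_knob (a point): middle of the keeper's black upright knob, 16 mm in diameter, standing on the middle of the shoe 117 mm from the hinge axis; the point is 61 mm over the cart top, the knob's top 74 mm, the shoe's upper face 42 mm
- ball_tray: grey plastic tray 66 x 186 x 10 mm, fixed to the cart, with three round seats (22 mm wide, 5 mm deep) 60 mm apart in a row along its own y (at y = -60, 0 and +60 mm). Origin under its centre, on the cart top
- ball_1_center (a point): centre of one steel ball, 26 mm in diameter, 50 to 100 g, sitting in one of the tray's seats with its centre about 18 mm over the cart top, 8 mm over the tray; which seat varies. Rolls freely when let go elsewhere
- ball_2_center (a point): centre of the other steel ball, the same as the first; either ball may go into either pocket
- black_ball_center (a point): centre of a black plastic ball of the same size, in the third seat of the tray; not to be used
- grease_tin: loose green tin with a pale lid, 67 mm in diameter and 38 mm high, beyond the fixture; origin at the centre of its underside. Leave alone
- gauge_block: loose bright steel gauge block, 70 x 17 x 16 mm, left of the tray; origin at the centre of its underside. Leave alone

How it is judged:
By the outcome, as a careful person would: the job done as asked, in the order asked, and still so for the second after the job is handed in, with the robot touching nothing.
It also fails if it takes over 67 s, if anything falls off the work surface, if the arm or the gripper's body presses on something with over 40 N, if the wrist force passes 120 N, or if a joint passes its speed limit or range.

## Robot

A 6-joint arm with a two-finger parallel gripper is mounted at the origin on a cart in front of the work surface, level with it; the furniture and walls round the work are solid. World frame = base frame: x ahead of the robot, y to its left, z up, the work surface at z = 0. Lengths are in m, angles in rad, forces in N, time in s.
With the tool pointing down it reaches from about 0.35 to 0.775 m from the base axis. Payload 5.5 kg.
Tool frame: the origin (TCP) lies between the finger pads; the fingertips stand 25 mm ahead of it and the grasp point (between the pads) lies 6 mm ahead of it; z points along the fingers, y is the line along which they close (so a half turn about z gives the same grasp; the last joint's range is limited). The gripper opens to 85 mm and grips with 20 to 120 N. Pads are 22 mm wide; open, the fingers measure 114 mm over their backs; the gripper's body (76 mm by 85 mm) begins 54 mm behind the grasp point. The pads swing forward as they close: fully open they stand 13 mm farther back than shut.
Start: joints at [-1.467, 0.313, 0.046, 1.304, 0, 1.431], TCP at [0.139, -0.558, 0.256] pointing down, gripper open.
Joint ranges: [-2.76, 2.76], [-0.86, 1.69], [-1.03, 1.26], [-2.2, 2.34], [-1.47, 1.5], [-3.14, 3.14]. Speed limits (rad/s): [2.57, 2.57, 3.14, 3.14, 3.14, 3.14].

## Interface

Orientations are given as a unit quaternion [x, y, z, w].
In Python, from station import ctrl, eyes, sensors gives the robot as it stands (ctrl), with the cameras (eyes) and the readings (sensors).
- The arm moves only by the shell command python3 steer.py 'ROWS' [FORCE]. ROWS is a JSON list of rows, 1 to 20 of them, each of 7 numbers: dx, dy, dz in m, then a rotation vector rx, ry, rz in rad, then the finger opening in m; each row shifts and turns the commanded pose from where the row before left it, along the tool's axes as they then stand; what a row does not reach is not made up. A row lasts 1/10 s, in which the tool goes at most 0.05 m and 0.15 rad, less where a joint would pass 70% of its speed; a pose out of reach is approached as far as the arm can. The fingers move at their own pace and stop on an object; FORCE is the grip in N (left out, the last holds). Time passes only in rows, so rows that do not move let the fingers close. It prints the time, the measured TCP pose, the force, the opening and the grip force at its end.
- sensors.read_state(): the state, without advancing time (a new reading comes with each control period).
- eyes.snapshot(name): name is "side" or "top"; returns a dict with "image" (420x560x3 uint8, red, green, blue), "intrinsics" (3x3 intrinsics, pixels), "k1" (the pictures are not rectified: a ray, as slopes to the right and down, at radius r is drawn at 1 + k1 r^2 times it, then the intrinsics apply), "R" (3x3) and "t" (3): a world point X has camera coordinates R X + t. Camera axes: x right, y down, z forward; pixel columns grow to the right and rows downward; lengths in m; the calibration is good to about 2 mm. A picture is of the moment at which its call begins. There is no depth.
- ctrl.job_done(): hands the job in; it is judged then, once.
The state is a dict: "t": time; "joints": joint angles; "joint_vel": joint speeds; "tau": joint torques, N m; "tcp_pos": TCP position; "ee_rot": TCP orientation; "contact_force": force on the tool from outside, world axes, zero at the start; "torque": the same for the moment, N m; "opening": finger opening in m; "finger_force": force on a finger pad.
Only numpy, scipy, OpenCV 4.12 (cv2) and the standard library are available. Lean on these libraries where they do the work, as an engineer would, in place of code of your own. Each camera call takes 0.05 s, during which the arm holds its last target. There are 200 camera calls.

## Working session

There is one attempt and no reset: what is moved stays moved. The work goes in short steps, Python scripts to look and compute and a shell command to move; the robot and the scene stay as the last step left them, time stands still between calls to the robot, and variables do not carry over. Pictures are saved under pics/ and viewed, at most 10 in all, crops included, and the job is handed in when it is done.

```bash
ls; mkdir -p pics
python3 - <<'E'
from station import ctrl, eyes, sensors
import cv2
for n in ("top","side"):
    s=eyes.snapshot(n); cv2.imwrite(f"pics/{n}0.png",s["image"][:,:,::-1]); print(n,s["intrinsics"],s["k1"],s["R"],s["t"])
print(sensors.read_state())
E
```

```text
pics
station.py
steer.py
top [[482.85942883   0.         283.38723229]
 [  0.         482.85942883 201.90808613]
 [  0.           0.           1.        ]] -0.07619552660599684 [[-0.02284445 -0.99951893 -0.02097721]
 [-0.98246881  0.02632815 -0.18455857]
 [ 0.18502208  0.01639331 -0.98259762]] [0.11675346 0.56211117 1.24455511]
side [[468.81592965   0.         279.90075487]
 [  0.         468.81592965 211.7060422 ]
 [  0.           0.           1.        ]] -0.043961204068075285 [[-0.93074424 -0.36565285 -0.00362592]
 [-0.24378108  0.62785778 -0.73916534]
 [ 0.27255448 -0.68708995 -0.67351426]] [0.55802607 0.11874915 1.17582214]
{'t': 0.1, 'joints': array([-1.46662999e+00,  3.13948792e-01,  4.51159769e-02,  1.30365426e+00,
        1.25623926e-05,  1.43119363e+00]), 'joint_vel': array([ 0.00106866, -0.00128728,  0.00013695,  0.0008252 ,  0.00149312,
       -0.00212368]), 'tau': array([ 2.44106275e-03, -4.81725061e+01,  2.99244422e+01,  1.27284622e-02,
       -1.70525509e-04, -1.40955314e-05]), 'tcp_pos': array([ 0.13873103, -0.55757526,  0.25549424]), 'ee_rot': array([ 9.92580919e-01,  1.21582909e-01,  2.12578866e-05, -8.45128355e-04]), 'contact_force': array([-0.77509106, -0.30191533, -1.0118157 ]), 'torque': array([ 0.00348201, -0.02557984,  0.03710654]), 'finger_force': 0.0, 'opening': 0.08555347604861177}
```

View pics/top0.png

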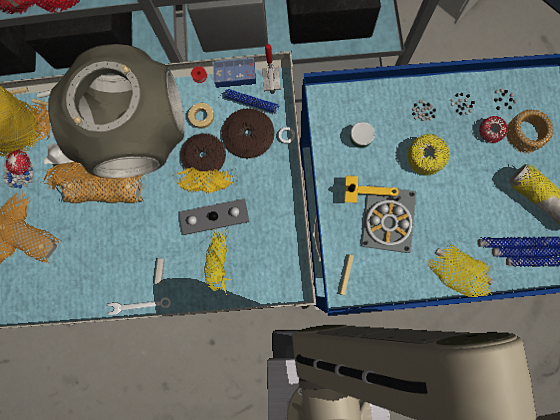

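View pics/side0.png

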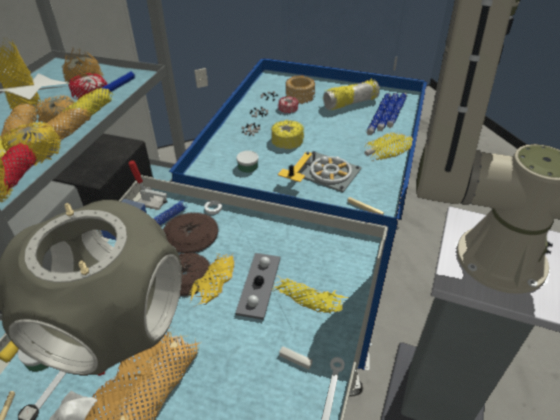

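The top view shows the tray near (213,216), with steel balls at about (191,220) and (234,212) and the black ball in the middle. The fixture is near (388,221), with the keeper open and its knob near (350,189). The side view agrees. I'll enlarge both regions to get exact pixels.

Run:
```python
import cv2, numpy as np
t=cv2.imread("pics/top0.png"); s=cv2.imread("pics/side0.png")
z=lambda im,x,y,w,h,k:cv2.resize(im[y:y+h,x:x+w],None,fx=k,fy=k,interpolation=cv2.INTER_CUBIC)
cv2.imwrite("pics/ctop.png",z(t,320,165,100,95,6))
a=z(t,170,190,90,50,6); b=z(s,225,245,65,80,6)
c=np.zeros((480,540+8,3),np.uint8); c[:300,:540]=a
cv2.imwrite("pics/ctray.png",a)
cv2.imwrite("pics/cside.png",z(s,270,140,100,60,7))
cv2.imwrite("pics/csidet.png",b)
```

```text
(no output)
```

View pics/ctop.png

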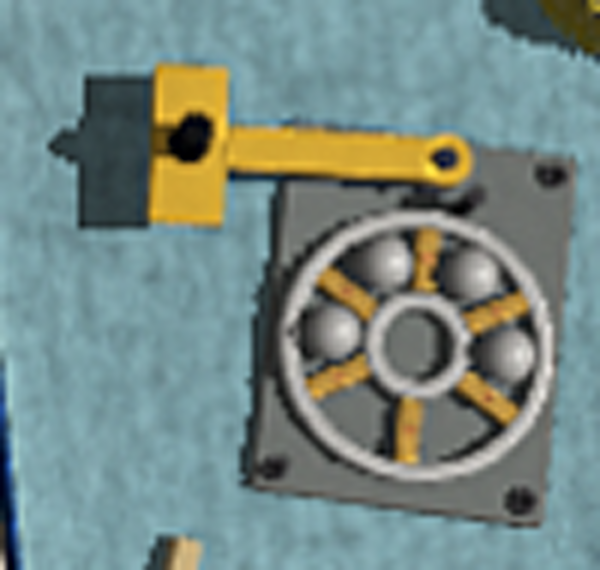

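View pics/ctray.png

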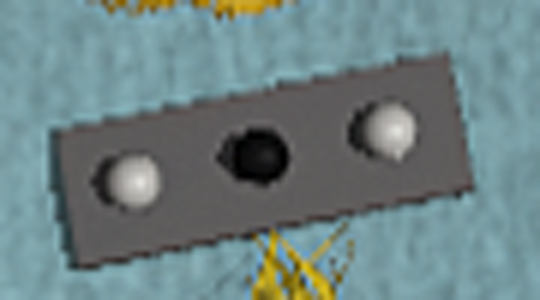

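View pics/cside.png

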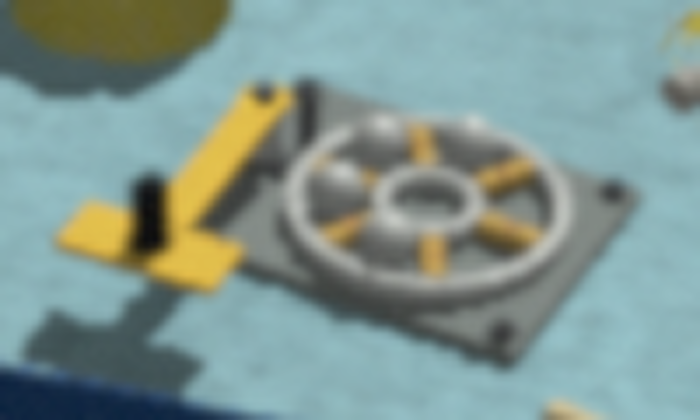

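View pics/csidet.png

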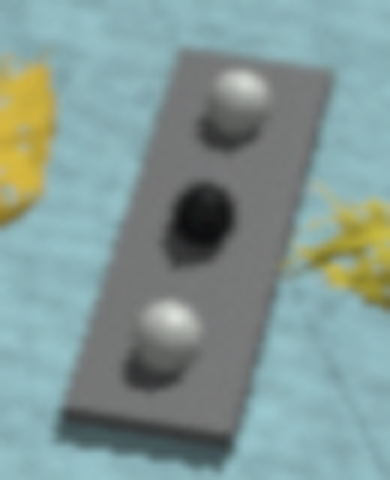

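```bash
cat > fit.py <<'E'
import numpy as np
from scipy.optimize import least_squares
def proj(s,X):
    c=np.atleast_2d(X)@s["R"].T+s["t"]; p=c[:,:2]/c[:,2:]; p=p*(1+s["k1"]*(p**2).sum(1,keepdims=True))
    K=s["intrinsics"]; return p@K[:2,:2].T+K[:2,2]
def rot(a): return np.array([[np.cos(a),-np.sin(a)],[np.sin(a),np.cos(a)]])
E
python3 - <<'E'
from fit import *; from station import ctrl, eyes, sensors
T=eyes.snapshot("top");S=eyes.snapshot("side")
px=lambda p,o,k:(np.array(p)+.5)/k-.5+o
def W(q,f): return np.r_[q[:2]+rot(q[2])@f[:2],f[2]]
def shoe(a,u,v): return np.array([.082-u*np.cos(a)+v*np.sin(a),u*np.sin(a)+v*np.cos(a),.042])
ot,os_=(320,165),(270,140)
fx=[(T,px((445,158),ot,6),(.082,0,.044)),(T,px((575,155),ot,6),(.1,-.068,.008)),(T,px((535,525),ot,6),(-.075,-.068,.008)),(T,px((245,487),ot,6),(-.075,.068,.008)),(T,px((416,345),ot,6),(0,0,.018)),
(S,px((265,93),os_,7),(.082,0,.044)),(S,px((638,195),os_,7),(-.075,-.068,.008)),(S,px((510,362),os_,7),(-.075,.068,.008)),(S,px((430,200),os_,7),(0,0,.018))]
sh=[(T,px(p,ot,6),u,v) for p,u,v in [((157,63),.134,.037),((229,68),.1,.037),((222,227),.1,-.037),((150,222),.134,-.037)]]
sh+=[(S,px(p,os_,7),u,v) for p,u,v in [((90,200),.1,.037),((55,242),.134,.037),((205,293),.134,-.037),((245,245),.1,-.037)]]
def r(q): return np.concatenate([proj(s,W(q,np.array(f)))[0]-p for s,p,f in fx]+[proj(s,W(q,shoe(q[3],u,v)))[0]-p for s,p,u,v in sh])
o=least_squares(r,[.5,-.2,0,1.4],loss="soft_l1"); q=o.x
print("fixture",q.round(4)); print(r(q).reshape(-1,2).round(1).tolist())
for n,f in dict(L=(-.035,.02,.021),R=(-.035,-.02,.021),hinge=(.082,0,.037)).items(): print(n,W(q,np.array(f)).round(4))
print("knob",W(q,shoe(q[3],.117,0)).round(4),"shut",W(q,shoe(0,.117,0)).round(4))
tt,ts=(170,190),(225,245)
for n,a,b in (("ballL",(134,181),(168,335)),("black",(259,157),(204,213)),("ballR",(391,130),(239,100))):
    f=lambda x:np.r_[proj(T,x)[0]-px(a,tt,6),proj(S,x)[0]-px(b,ts,6)]
    g=lambda x:f(np.r_[x,.018])
    a1=least_squares(f,[.5,.2,.02]);b1=least_squares(g,[.5,.2]);print(n,a1.x.round(4),b1.x.round(4),b1.fun.round(2))
# tray pose joint fit
c=[(T,px(p,tt,6)) for p in((52,130),(450,52),(475,188),(75,268))]; L=[(.033,.093),(.033,-.093),(-.033,-.093),(-.033,.093)]
d=[(S,px(p,ts,6)) for p in((65,408),(182,48),(333,70),(230,437))]
B=[(T,px(p,tt,6),y) for p,y in(((134,181),.06),((259,157),0),((391,130),-.06))]+[(S,px(p,ts,6),y) for p,y in(((168,335),.06),((204,213),0),((239,100),-.06))]
h=lambda q:np.concatenate([proj(s,W(q,np.r_[l,.01]))[0]-p for (s,p),l in zip(c+d,L+L)]+[proj(s,W(q,np.array([0,y,.018])))[0]-p for s,p,y in B])
o=least_squares(h,[.5,.2,.1],loss="soft_l1");print("tray",o.x.round(4),h(o.x).reshape(-1,2).round(1).tolist())
for y in(.06,0,-.06):print(W(o.x,np.array([0,y,.018])).round(4))
E
cat > d.py <<'E'
# python3 d.py x y z [yaw_of_tool_y_deg]: remaining turn (tool rotvec), then shift in tool axes after that turn
import sys,numpy as np
from scipy.spatial.transform import Rotation as Ro
from station import ctrl, eyes, sensors
s=sensors.read_state(); a=list(map(float,sys.argv[1:])); R=Ro.from_quat(s["ee_rot"])
if len(a)>3:
    y=np.radians(a[3]); Y=np.array([np.cos(y),np.sin(y),0]);Z=np.array([0,0,-1.])
    Tg=Ro.from_matrix(np.c_[np.cross(Y,Z),Y,Z]); print("turn",(R.inv()*Tg).as_rotvec().round(3)); R=Tg
print("shift",R.inv().apply(np.array(a[:3])-s["tcp_pos"]).round(4),"tcp",s["tcp_pos"].round(4),"q",s["joints"].round(2),"t",s["t"],"F",s["contact_force"].round(1),"op",round(s["opening"],4))
E
python3 steer.py '[[0,0,0,0,0,-0.15,0.05],[0,0,0,0,0,-0.15,0.05],[0,0,0,0,0,-0.15,0.05],[0,0,0,0,0,-0.15,0.05],[0,0,0,0,0,-0.15,0.05],[0,0,0,0,0,-0.15,0.05],[0,0,0,0,0,-0.15,0.05],[0,0,0,0,0,-0.15,0.05],[0,0,0,0,0,-0.15,0.05],[0,0,0,0,0,-0.15,0.05]]' 30
python3 d.py 0.45 -0.2 0.25 9.9; python3 d.py 0.5475 0.2385 0.25 9.9
```

```text
t: 1.2
tcp_pos: [0.1388, -0.5579, 0.2561]
ee_rot: [0.641, 0.768, 0.0, -0.0]
contact_force: [0.4, -0.4, 0.5]
opening: 0.05
finger_force: 0.0
turn [ 0.    -0.     0.006]
shift [0.2991 0.3681 0.0061] tcp [ 0.1388 -0.5579  0.2561] q [-1.47  0.31  0.05  1.3  -0.   -0.08] t 1.2 F [ 0.4 -0.4  0.5] op 0.05
turn [ 0.    -0.     0.006]
shift [0.7143 0.5396 0.0061] tcp [ 0.1388 -0.5579  0.2561] q [-1.47  0.31  0.05  1.3  -0.   -0.08] t 1.2 F [ 0.4 -0.4  0.5] op 0.05
```

```bash
python3 steer.py '[[0.03,0.037,0,0,0,0,0.05],[0.03,0.037,0,0,0,0,0.05],[0.03,0.037,0,0,0,0,0.05],[0.03,0.037,0,0,0,0,0.05],[0.03,0.037,0,0,0,0,0.05],[0.03,0.037,0,0,0,0,0.05],[0.03,0.037,0,0,0,0,0.05],[0.03,0.037,0,0,0,0,0.05],[0.03,0.037,0,0,0,0,0.05],[0.03,0.037,0,0,0,0,0.05]]'
python3 steer.py '[[0.035,0.0143,0,0,0,0,0.05],[0.035,0.0143,0,0,0,0,0.05],[0.035,0.0143,0,0,0,0,0.05],[0.035,0.0143,0,0,0,0,0.05],[0.035,0.0143,0,0,0,0,0.05],[0.035,0.0143,0,0,0,0,0.05],[0.035,0.0143,0,0,0,0,0.05],[0.035,0.0143,0,0,0,0,0.05],[0.035,0.0143,0,0,0,0,0.05],[0.035,0.0143,0,0,0,0,0.05],[0.035,0.0143,0,0,0,0,0.05],[0.035,0.0143,0,0,0,0,0.05],[0,0,0,0,0,0,0.05]]'
python3 d.py 0.5475 0.2385 0.05 9.9
```

```text
t: 2.2
tcp_pos: [0.4526, -0.1971, 0.2564]
ee_rot: [0.643, 0.766, -0.0, 0.0]
contact_force: [0.3, -0.9, -0.3]
opening: 0.0503
finger_force: 0.0
t: 3.5
tcp_pos: [0.5486, 0.2484, 0.2554]
ee_rot: [0.642, 0.767, 0.0, -0.0]
contact_force: [0.5, -0.6, -0.2]
opening: 0.05
finger_force: 0.0
turn [ 0.    -0.001  0.005]
shift [-0.0095 -0.0028  0.2054] tcp [0.5486 0.2484 0.2554] q [0.29 0.37 0.12 1.32 0.   1.68] t 3.5 F [ 0.5 -0.6 -0.2] op 0.05
```

```bash
python3 steer.py '[[-0.005,-0.0014,0.04,0,0,0,0.05],[-0.0045,-0.0014,0.04,0,0,0,0.05],[0,0,0.04,0,0,0,0.05],[0,0,0.04,0,0,0,0.05],[0,0,0.03,0,0,0,0.05],[0,0,0.015,0,0,0,0.05],[0,0,0,0,0,0,0.05]]'
python3 steer.py '[[0,0,0.005,0,0,0,0.05],[0,0,0.005,0,0,0,0.05],[0,0,0,0,0,0,0.05]]'
python3 d.py 0.5475 0.2385 0.038 9.9
python3 - <<'E'
from station import ctrl, eyes, sensors
import cv2,numpy as np
t=eyes.snapshot("top")["image"];s=eyes.snapshot("side")["image"]
a=cv2.resize(t[180:250,170:270],(560,392),interpolation=2);b=cv2.resize(s[240:320,230:300],(240,392) if 0 else (343,392),interpolation=2)
cv2.imwrite("pics/g1.png",np.hstack([a[:,:450],b])[:,:,::-1])
E
```

```text
t: 4.2
tcp_pos: [0.5448, 0.2331, 0.0483]
ee_rot: [0.644, 0.765, -0.003, -0.002]
contact_force: [-0.3, 0.9, 0.7]
opening: 0.0502
finger_force: 0.0
t: 4.5
tcp_pos: [0.5476, 0.2346, 0.0417]
ee_rot: [0.643, 0.766, 0.0, 0.0]
contact_force: [0.1, -0.3, 0.2]
opening: 0.0499
finger_force: 0.0
turn [0.001 0.    0.   ]
shift [0.0039 0.0006 0.0037] tcp [0.5476 0.2346 0.0417] q [ 0.27  0.5  -0.23  0.84 -0.    1.67] t 4.5 F [ 0.1 -0.3  0.2] op 0.0499
```

View pics/g1.png

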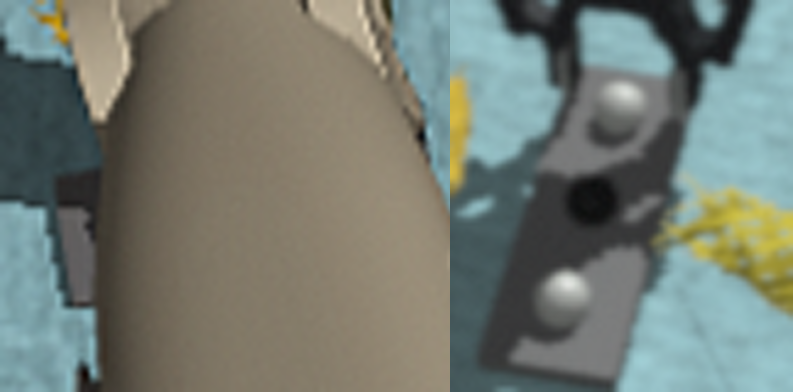

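The arm hides the tray from the top camera. The side view shows the fingers straddling the ball at (620,105), so I'll correct by about 4 mm and feel down for the tray.

```bash
python3 steer.py '[[0.004,0.0005,0.002,0,0,0,0.05],[0,0,0.001,0,0,0,0.05],[0,0,0,0,0,0,0.05]]'
python3 steer.py '[[0,0,0.001,0,0,0,0.05],[0,0,0.001,0,0,0,0.05],[0,0,0,0,0,0,0.05]]'
python3 d.py 0.5475 0.2385 0.036 9.9
```

```text
t: 4.9
tcp_pos: [0.5469, 0.2388, 0.0382]
ee_rot: [0.643, 0.766, -0.0, 0.0]
contact_force: [0.2, 0.7, -0.1]
opening: 0.0503
finger_force: 0.0
t: 5.2
tcp_pos: [0.5469, 0.2385, 0.036]
ee_rot: [0.643, 0.766, -0.0, -0.0]
contact_force: [0.2, -0.3, 0.3]
opening: 0.0502
finger_force: 0.0
turn [-0.  0.  0.]
shift [-0.0001  0.0006  0.    ] tcp [0.5469 0.2385 0.036 ] q [ 0.28  0.51 -0.23  0.83 -0.    1.67] t 5.2 F [ 0.2 -0.3  0.3] op 0.0502
```

```bash
python3 steer.py '[[0,0,0,0,0,0,0.032],[0,0,0,0,0,0,0.032],[0,0,0,0,0,0,0.032]]'; python3 steer.py '[[0,0,0.001,0,0,0,0.032],[0,0,0.001,0,0,0,0.032],[0,0,0,0,0,0,0.032]]'
```

```text
t: 5.5
tcp_pos: [0.5471, 0.2386, 0.0363]
ee_rot: [0.643, 0.766, -0.0, 0.0]
contact_force: [-0.1, 0.1, 0.9]
opening: 0.032
finger_force: 0.0
t: 5.8
tcp_pos: [0.5471, 0.2386, 0.0345]
ee_rot: [0.643, 0.766, 0.0, 0.0]
contact_force: [-0.3, 0.1, 2.9]
opening: 0.032
finger_force: 1.0
```

```bash
python3 steer.py '[[0,0,-0.001,0,0,0,0.032],[0,0,0,0,0,0,0.015],[0,0,0,0,0,0,0.015],[0,0,0,0,0,0,0.015],[0,0,0,0,0,0,0.015]]' 35; python3 steer.py '[[0,0,-0.01,0,0,0,0.015],[0,0,-0.02,0,0,0,0.015],[0,0,-0.04,0,0,0,0.015],[0,0,-0.04,0,0,0,0.015],[0,0,-0.04,0,0,0,0.015],[0,0,-0.03,0,0,0,0.015],[0,0,0,0,0,0,0.015]]'
```

```text
t: 6.3
tcp_pos: [0.548, 0.2388, 0.0357]
ee_rot: [0.643, 0.766, 0.001, 0.001]
contact_force: [2.1, 0.4, 2.9]
opening: 0.0234
finger_force: 34.2
t: 7.0
tcp_pos: [0.5484, 0.2392, 0.2206]
ee_rot: [0.643, 0.766, 0.003, 0.002]
contact_force: [0.6, 0.4, -1.1]
opening: 0.0237
finger_force: 34.4
```

```bash
python3 d.py 0.4766 -0.1579 0.22 -40
python3 - <<'E'
from station import ctrl, eyes, sensors
from fit import *
import cv2
s=eyes.snapshot("side"); st=sensors.read_state(); p=proj(s,st["tcp_pos"]-[0,0,.0175])[0]; print(p)
x,y=(p-40).astype(int); cv2.imwrite("pics/h1.png",cv2.resize(s["image"][y:y+80,x:x+80],(560,560),interpolation=2)[:,:,::-1])
E
```

```text
turn [ 0.006 -0.004  0.871]
shift [-0.3503  0.2002  0.0006] tcp [0.5484 0.2392 0.2206] q [0.28 0.36 0.03 1.23 0.   1.67] t 7.0 F [ 0.6  0.4 -1.1] op 0.0237
[261.81532893 205.86771877]
```

View pics/h1.png

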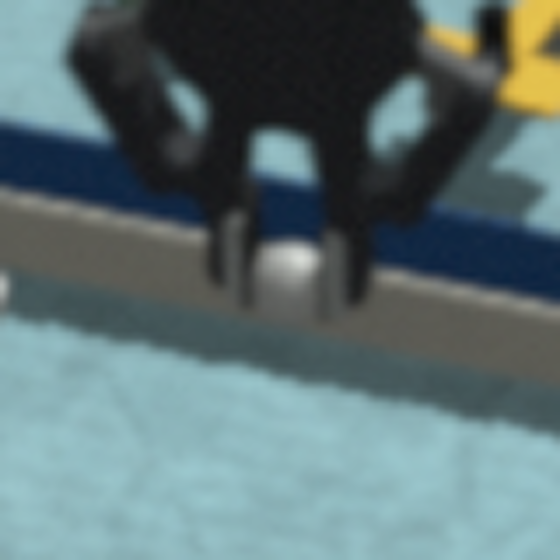

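The ball shows at (286,280), almost exactly where predicted (286,286), so it sits centred between the pads about 17 mm below the TCP. Next I'll carry it to pocket_left.

```bash
python3 steer.py '[[0,0,0,0,0,0.145,0.015],[0,0,0,0,0,0.145,0.015],[0,0,0,0,0,0.145,0.015],[0,0,0,0,0,0.145,0.015],[0,0,0,0,0,0.145,0.015],[0,0,0,0,0,0.145,0.015],[-0.02,0.011,0,0,0,0,0.015],[-0.035,0.02,0,0,0,0,0.015],[-0.035,0.02,0,0,0,0,0.015],[-0.035,0.02,0,0,0,0,0.015],[-0.035,0.02,0,0,0,0,0.015],[-0.035,0.02,0,0,0,0,0.015],[-0.035,0.02,0,0,0,0,0.015],[-0.035,0.02,0,0,0,0,0.015],[-0.035,0.02,0,0,0,0,0.015],[-0.035,0.02,0,0,0,0,0.015],[-0.015,0.009,0,0,0,0,0.015],[0,0,0,0,0,0,0.015]]'
python3 d.py 0.4766 -0.1579 0.07 -40
```

```text
t: 8.85
tcp_pos: [0.474, -0.1597, 0.2135]
ee_rot: [0.907, 0.421, -0.001, -0.001]
contact_force: [0.0, 1.1, -0.9]
opening: 0.0233
finger_force: 34.4
turn [-0.004  0.001 -0.003]
shift [0.0031 0.0008 0.1435] tcp [ 0.474  -0.1597  0.2135] q [-0.49  0.19 -0.22  1.16 -0.    1.79] t 8.85 F [ 0.   1.1 -0.9] op 0.0233
```

```bash
python3 steer.py '[[0,0,0.03,0,0,0,0.015],[0,0,0.04,0,0,0,0.015],[0,0,0.04,0,0,0,0.015],[0,0,0.03,0,0,0,0.015],[0,0,0,0,0,0,0.015],[0,0,0,0,0,0,0.015]]'
python3 d.py 0.4766 -0.1579 0.043 -40
python3 - <<'E'
from station import ctrl, eyes, sensors
from fit import *
import cv2
s=eyes.snapshot("side"); st=sensors.read_state(); o=s["image"]
print(proj(s,st["tcp_pos"]-[0,0,.017])[0],proj(s,[.4766,-.1579,.021])[0])
cv2.imwrite("pics/p1.png",cv2.resize(o[135:205,285:375],(720,560),interpolation=2)[:,:,::-1])
E
```

```text
t: 9.45
tcp_pos: [0.4749, -0.1568, 0.0748]
ee_rot: [0.906, 0.424, -0.001, -0.001]
contact_force: [0.5, -0.5, 0.5]
opening: 0.0233
finger_force: 34.5
turn [-0.003  0.001  0.002]
shift [0.0003 0.002  0.0318] tcp [ 0.4749 -0.1568  0.0748] q [-0.48  0.31 -0.44  0.83  0.    1.79] t 9.45 F [ 0.5 -0.5  0.5] op 0.0233
[338.63456642 164.03348618] [337.47218529 174.20527805]
```

View pics/p1.png

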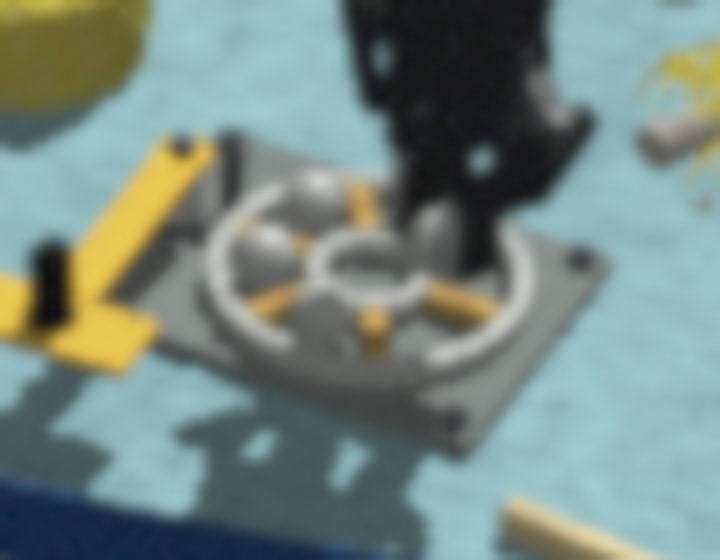

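```bash
python3 steer.py '[[0.0003,0.002,0.01,0,0,0,0.015],[0,0,0.01,0,0,0,0.015],[0,0,0.007,0,0,0,0.015],[0,0,0,0,0,0,0.015],[0,0,0,0,0,0,0.015]]'
python3 d.py 0.4766 -0.1579 0.043 -40; python3 steer.py '[[0,0,0.002,0,0,0,0.015],[0,0,0.002,0,0,0,0.015],[0,0,0,0,0,0,0.015]]'
python3 d.py 0.4766 -0.1579 0.043 -40
```

```text
t: 10.0
tcp_pos: [0.4772, -0.1591, 0.0481]
ee_rot: [0.906, 0.423, -0.0, -0.0]
contact_force: [0.0, -1.0, -0.0]
opening: 0.0233
finger_force: 34.5
turn [-0.001  0.     0.001]
shift [ 0.0005 -0.0012  0.0051] tcp [ 0.4772 -0.1591  0.0481] q [-0.48  0.34 -0.47  0.76 -0.    1.79] t 10.0 F [ 0. -1. -0.] op 0.0233
t: 10.3
tcp_pos: [0.4774, -0.1592, 0.0442]
ee_rot: [0.906, 0.423, -0.0, -0.0]
contact_force: [-0.2, 0.3, -0.0]
opening: 0.0236
finger_force: 34.5
turn [-0.     0.     0.001]
shift [ 0.0005 -0.0014  0.0012] tcp [ 0.4774 -0.1592  0.0442] q [-0.48  0.35 -0.47  0.75 -0.    1.79] t 10.3 F [-0.2  0.3 -0. ] op 0.0236
```

```bash
python3 steer.py '[[0,-0.001,0.001,0,0,0,0.015],[0,0,0,0,0,0,0.026],[0,0,0,0,0,0,0.03],[0,0,0,0,0,0,0.036],[0,0,0,0,0,0,0.036],[0,0,0,0,0,0,0.036]]'
python3 steer.py '[[0,0,-0.01,0,0,0,0.036],[0,0,-0.02,0,0,0,0.036],[0,0,-0.04,0,0,0,0.036],[0,0,-0.04,0,0,0,0.036],[0,0,-0.04,0,0,0,0.04],[0,0,-0.03,0,0,0,0.04]]'
python3 steer.py '[[0,0,0,0,0,-0.145,0.05],[0,0,0,0,0,-0.145,0.05],[0,0,0,0,0,-0.145,0.05],[0,0,0,0,0,-0.145,0.05],[0,0,0,0,0,-0.145,0.05],[0,0,0,0,0,-0.145,0.05],[0,0,0,0,0,0,0.05]]'
python3 d.py 0.5268 0.357 0.22 9.9
```

```text
t: 10.9
tcp_pos: [0.4767, -0.1586, 0.0434]
ee_rot: [0.906, 0.423, 0.0, 0.0]
contact_force: [0.7, -0.7, -0.7]
opening: 0.0365
finger_force: 0.0
t: 11.5
tcp_pos: [0.4771, -0.1587, 0.2269]
ee_rot: [0.906, 0.423, 0.001, 0.001]
contact_force: [-0.1, -0.7, -0.2]
opening: 0.0399
finger_force: 0.0
t: 12.2
tcp_pos: [0.4766, -0.1585, 0.224]
ee_rot: [0.643, 0.766, 0.0, 0.0]
contact_force: [-0.3, 0.9, 0.2]
opening: 0.0501
finger_force: 0.0
turn [0.    0.    0.001]
shift [0.4992 0.138  0.004 ] tcp [ 0.4766 -0.1585  0.224 ] q [-0.48  0.19 -0.2   1.18 -0.    0.92] t 12.2 F [-0.3  0.9  0.2] op 0.0501
```

```bash
python3 steer.py '[[0.02,0.0055,0,0,0,0,0.05],[0.04,0.011,0,0,0,0,0.05],[0.04,0.011,0,0,0,0,0.05],[0.04,0.011,0,0,0,0,0.05],[0.04,0.011,0,0,0,0,0.05],[0.04,0.011,0,0,0,0,0.05],[0.04,0.011,0,0,0,0,0.05],[0.04,0.011,0,0,0,0,0.05],[0.04,0.011,0,0,0,0,0.05],[0.04,0.011,0,0,0,0,0.05],[0.04,0.011,0,0,0,0,0.05],[0.04,0.011,0,0,0,0,0.05],[0.039,0.0115,0,0,0,0,0.05],[0,0,0,0,0,0,0.05],[0,0,0,0,0,0,0.05]]'
python3 d.py 0.5268 0.357 0.0365 9.9
python3 - <<'E'
from station import ctrl, eyes, sensors
from fit import *
import cv2
s=eyes.snapshot("side")["image"]; t=eyes.snapshot("top")["image"]
a=cv2.resize(s[140:200,285:375],(540,360),interpolation=2); b=cv2.resize(t[180:260,340:420],(360,360) ,interpolation=2)[:,:260]
cv2.imwrite("pics/p2.png",np.hstack([a,b])[:,:,::-1])
E
```

```text
t: 13.7
tcp_pos: [0.5263, 0.3575, 0.223]
ee_rot: [0.644, 0.765, -0.0, 0.0]
contact_force: [0.0, -0.4, -0.1]
opening: 0.05
finger_force: 0.0
turn [-0.001  0.001 -0.   ]
shift [-0.0006  0.0004  0.1865] tcp [0.5263 0.3575 0.223 ] q [ 0.47  0.44  0.16  1.28 -0.    1.87] t 13.7 F [ 0.  -0.4 -0.1] op 0.05
```

View pics/p2.png

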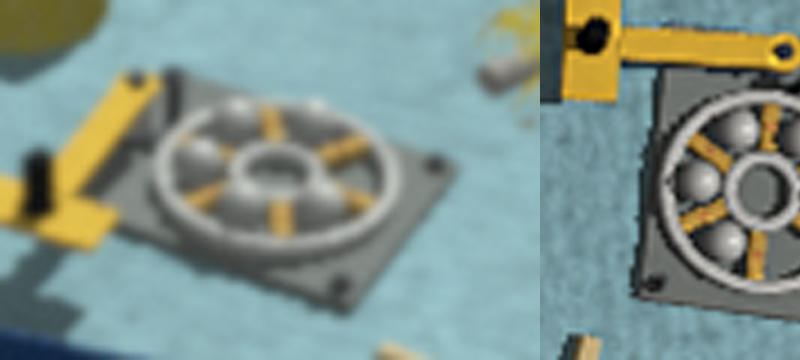

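The first ball is seated in the left pocket: at (725,243) in the top half of the picture and (325,195) in the side half. That was my tenth and last picture, so later checks will be numeric. Picking up the second ball next.

```bash
python3 steer.py '[[0,0,0.03,0,0,0,0.05],[0,0,0.04,0,0,0,0.05],[0,0,0.04,0,0,0,0.05],[0,0,0.03,0,0,0,0.05],[0,0,0.02,0,0,0,0.05],[0,0,0.015,0,0,0,0.05],[0,0,0,0,0,0,0.05],[0,0,0,0,0,0,0.05]]'
python3 d.py 0.5268 0.357 0.036 9.9
```

```text
t: 14.6
tcp_pos: [0.527, 0.3556, 0.0489]
ee_rot: [0.644, 0.765, -0.0, 0.0]
contact_force: [0.4, 0.2, 0.6]
opening: 0.0503
finger_force: 0.0
turn [-0.     0.    -0.002]
shift [0.0014 0.     0.0129] tcp [0.527  0.3556 0.0489] q [ 0.47  0.56 -0.11  0.91 -0.    1.87] t 14.6 F [0.4 0.2 0.6] op 0.0503
```

```bash
python3 steer.py '[[0.0012,0,0.006,0,0,0,0.05],[0,0,0.005,0,0,0,0.05],[0,0,0.002,0,0,0,0.05],[0,0,0,0,0,0,0.04],[0,0,0,0,0,0,0.032],[0,0,0,0,0,0,0.032]]'; python3 d.py 0.5268 0.357 0.0355 9.9
python3 steer.py '[[0,0,0,0,0,0,0.015],[0,0,0,0,0,0,0.015],[0,0,0,0,0,0,0.015],[0,0,0,0,0,0,0.015]]' 35
```

```text
t: 15.2
tcp_pos: [0.5266, 0.3581, 0.0354]
ee_rot: [0.643, 0.766, 0.0, 0.0]
contact_force: [-1.3, 0.0, -0.1]
opening: 0.0323
finger_force: 0.0
turn [0. 0. 0.]
shift [-0.0011  0.     -0.0001] tcp [0.5266 0.3581 0.0354] q [ 0.47  0.57 -0.12  0.88 -0.    1.87] t 15.2 F [-1.3  0.  -0.1] op 0.0323
t: 15.6
tcp_pos: [0.5269, 0.3581, 0.0357]
ee_rot: [0.643, 0.766, 0.0, 0.0]
contact_force: [0.9, -0.1, 2.2]
opening: 0.0235
finger_force: 34.2
```

```bash
python3 steer.py '[[0,0,-0.01,0,0,0,0.015],[0,0,-0.02,0,0,0,0.015],[0,0,-0.04,0,0,0,0.015],[0,0,-0.04,0,0,0,0.015],[0,0,-0.04,0,0,0,0.015],[0,0,-0.03,0,0,0,0.015],[0,0,0,0,0,-0.088,0.015],[0,0,0,0,0,-0.088,0.015],[0,0,0,0,0,0,0.015]]'
python3 d.py 0.4696 -0.1973 0.22 20
```

```text
t: 16.5
tcp_pos: [0.5261, 0.3578, 0.2157]
ee_rot: [0.573, 0.819, -0.0, -0.0]
contact_force: [0.5, -0.1, -1.2]
opening: 0.0236
finger_force: 34.5
turn [-0.  0.  0.]
shift [-0.5023 -0.2429 -0.0043] tcp [0.5261 0.3578 0.2157] q [ 0.47  0.45  0.14  1.27 -0.    1.69] t 16.5 F [ 0.5 -0.1 -1.2] op 0.0236
```

```bash
python3 steer.py '[[-0.02,-0.01,0,0,0,0,0.015],[-0.04,-0.0194,0,0,0,0,0.015],[-0.04,-0.0194,0,0,0,0,0.015],[-0.04,-0.0194,0,0,0,0,0.015],[-0.04,-0.0194,0,0,0,0,0.015],[-0.04,-0.0194,0,0,0,0,0.015],[-0.04,-0.0194,0,0,0,0,0.015],[-0.04,-0.0194,0,0,0,0,0.015],[-0.04,-0.0194,0,0,0,0,0.015],[-0.04,-0.0194,0,0,0,0,0.015],[-0.04,-0.0194,0,0,0,0,0.015],[-0.04,-0.0194,0,0,0,0,0.015],[-0.04,-0.0194,0,0,0,0,0.015],[0,0,0,0,0,0,0.015],[0,0,0,0,0,0,0.015]]'
python3 d.py 0.4696 -0.1973 0.07 20
```

```text
t: 18.0
tcp_pos: [0.4686, -0.1956, 0.2149]
ee_rot: [0.575, 0.818, 0.0, -0.001]
contact_force: [-0.1, 0.5, -1.4]
opening: 0.0236
finger_force: 34.5
turn [-0.001 -0.001 -0.004]
shift [-0.002   0.0003  0.1449] tcp [ 0.4686 -0.1956  0.2149] q [-0.55  0.2  -0.2   1.17  0.    0.67] t 18.0 F [-0.1  0.5 -1.4] op 0.0236
```

```bash
python3 steer.py '[[-0.002,0,0.03,0,0,0,0.015],[0,0,0.04,0,0,0,0.015],[0,0,0.04,0,0,0,0.015],[0,0,0.035,0,0,0,0.015],[0,0,0,0,0,0,0.015],[0,0,0,0,0,0,0.015]]'
python3 d.py 0.4696 -0.1973 0.0435 20
```

```text
t: 18.6
tcp_pos: [0.4698, -0.1953, 0.0705]
ee_rot: [0.573, 0.82, 0.0, -0.001]
contact_force: [-0.4, -0.1, -0.3]
opening: 0.0233
finger_force: 34.6
turn [-0.001 -0.002  0.001]
shift [-0.0019 -0.0009  0.027 ] tcp [ 0.4698 -0.1953  0.0705] q [-0.55  0.33 -0.42  0.82  0.    0.67] t 18.6 F [-0.4 -0.1 -0.3] op 0.0233
```

```bash
python3 steer.py '[[-0.001,-0.0005,0.01,0,0,0,0.015],[0,0,0.01,0,0,0,0.015],[0,0,0.003,0,0,0,0.015],[0,0,0,0,0,0,0.015],[0,0,0,0,0,0,0.015]]'
python3 d.py 0.4696 -0.1973 0.0435 20
```

```text
t: 19.1
tcp_pos: [0.47, -0.1981, 0.0475]
ee_rot: [0.574, 0.819, -0.0, 0.0]
contact_force: [-0.3, 0.3, -0.2]
opening: 0.0236
finger_force: 34.6
turn [ 0.  0. -0.]
shift [ 0.0009 -0.0001  0.004 ] tcp [ 0.47   -0.1981  0.0475] q [-0.56  0.35 -0.45  0.77 -0.    0.67] t 19.1 F [-0.3  0.3 -0.2] op 0.0236
```

```bash
python3 steer.py '[[0.0008,0,0.002,0,0,0,0.015],[0,0,0.002,0,0,0,0.015],[0,0,0,0,0,0,0.015]]'
python3 d.py 0.4696 -0.1973 0.0435 20
python3 steer.py '[[0,0,0,0,0,0,0.026],[0,0,0,0,0,0,0.03],[0,0,0,0,0,0,0.036],[0,0,0,0,0,0,0.036],[0,0,0,0,0,0,0.036]]'
python3 steer.py '[[0,0,-0.01,0,0,0,0.036],[0,0,-0.02,0,0,0,0.036],[0,0,-0.04,0,0,0,0.036],[0,0,-0.04,0,0,0,0.036],[0,0,-0.04,0,0,0,0.03],[0,0,-0.01,0,0,0,0.03],[0,0,0,0,0,0,0.03]]'
```

```text
t: 19.4
tcp_pos: [0.4696, -0.1972, 0.0432]
ee_rot: [0.574, 0.819, -0.0, 0.0]
contact_force: [-0.1, 0.1, -0.2]
opening: 0.0237
finger_force: 34.7
turn [ 0.  0. -0.]
shift [-0.0001 -0.0001 -0.0003] tcp [ 0.4696 -0.1972  0.0432] q [-0.56  0.36 -0.46  0.76 -0.    0.67] t 19.4 F [-0.1  0.1 -0.2] op 0.0237
t: 19.9
tcp_pos: [0.4697, -0.1972, 0.0433]
ee_rot: [0.574, 0.819, -0.0, 0.0]
contact_force: [-0.7, 0.5, -0.0]
opening: 0.0357
finger_force: 0.0
t: 20.6
tcp_pos: [0.4708, -0.1979, 0.2059]
ee_rot: [0.574, 0.819, 0.0, 0.003]
contact_force: [-0.6, -0.7, -0.5]
opening: 0.0301
finger_force: 0.0
```

```bash
python3 steer.py '[[0,0,0,0,0,0.145,0.04],[0,0,0,0,0,0.145,0.04],[0,0,0,0,0,0.145,0.04],[0,0,0,0,0,0,0.04]]'; python3 d.py 0.5984 -0.0814 0.15 -4.9
```

```text
t: 21.0
tcp_pos: [0.4686, -0.1966, 0.2014]
ee_rot: [0.737, 0.676, -0.0, -0.002]
contact_force: [-1.0, -0.1, -0.3]
opening: 0.0399
finger_force: 0.0
turn [-0.003 -0.001 -0.001]
shift [0.1258 0.1195 0.0514] tcp [ 0.4686 -0.1966  0.2014] q [-0.56  0.21 -0.23  1.14 -0.    1.1 ] t 21.0 F [-1.  -0.1 -0.3] op 0.0399
```

Run:
```python
# numeric check of balls in pockets: top-view brightness at each predicted ball position vs known seated balls
from station import ctrl, eyes, sensors
from fit import *
import cv2
q=[.5076,-.1837,-.1752]
for n in("side","top"):
    s=eyes.snapshot(n); g=cv2.cvtColor(s["image"],cv2.COLOR_RGB2GRAY)
    for a in(30,90,150,210,270,330):
        f=.040*np.array([np.cos(np.radians(a)),np.sin(np.radians(a))]); p=proj(s,np.r_[np.array(q[:2])+rot(q[2])@f,.03])[0].round().astype(int)
        w=g[p[1]-3:p[1]+4,p[0]-3:p[0]+4]; print(n,a,p,w.mean().round(),w.max())
```

```text
side 30 [317 165] 145.0 201
side 90 [324 172] 142.0 206
side 150 [338 172] 146.0 202
side 210 [343 165] 143.0 206
side 270 [336 158] 156.0 208
side 330 [323 158] 147.0 202
top 30 [384 208] 158.0 239
top 90 [375 219] 151.0 231
top 150 [381 233] 160.0 243
top 210 [395 235] 146.0 236
top 270 [404 224] 113.0 222
top 330 [398 210] 149.0 235
```

```bash
python3 steer.py '[[0.025,0.024,0,0,0,0,0.045],[0.025,0.024,0,0,0,0,0.045],[0.025,0.024,0,0,0,0,0.045],[0.025,0.024,0.01,0,0,0,0.045],[0.0258,0.0235,0.02,0,0,0,0.045],[0,0,0.02,0,0,0,0.045],[0,0,0,0,0,0,0.045],[0,0,0,0,0,0,0.045]]'; python3 d.py 0.5984 -0.0814 0.074 -4.9
```

```text
t: 21.9
tcp_pos: [0.5987, -0.082, 0.1526]
ee_rot: [0.736, 0.677, -0.001, -0.001]
contact_force: [-0.0, 0.2, 0.1]
opening: 0.0452
finger_force: 0.0
turn [-0.002 -0.     0.001]
shift [ 0.0006 -0.0003  0.0786] tcp [ 0.5987 -0.082   0.1526] q [-0.27  0.42 -0.06  1.1  -0.    1.39] t 21.9 F [-0.   0.2  0.1] op 0.0452
```

```bash
python3 steer.py '[[0,0,0.02,0,0,0,0.045],[0,0,0.02,0,0,0,0.045],[0,0,0.015,0,0,0,0.045],[0,0,0.01,0,0,0,0.045],[0,0,0.008,0,0,0,0.045],[0,0,0,0,0,0,0.045]]'; python3 d.py 0.5984 -0.0814 0.074 -4.9
python3 steer.py '[[0,0,0,0,0,0,0.022],[0,0,0,0,0,0,0.022],[0,0,0,0,0,0,0.022]]' 20; python3 d.py 0.5984 -0.0814 0.074 -4.9
```

```text
t: 22.5
tcp_pos: [0.5991, -0.0824, 0.08]
ee_rot: [0.737, 0.676, -0.0, -0.0]
contact_force: [-0.0, 0.2, 0.5]
opening: 0.0448
finger_force: 0.0
turn [-0.001 -0.    -0.001]
shift [ 0.001  -0.0008  0.006 ] tcp [ 0.5991 -0.0824  0.08  ] q [-0.27  0.48 -0.16  0.94 -0.    1.39] t 22.5 F [-0.   0.2  0.5] op 0.0448
t: 22.8
tcp_pos: [0.6, -0.0822, 0.0811]
ee_rot: [0.737, 0.676, 0.0, 0.001]
contact_force: [0.5, 0.2, 0.0]
opening: 0.0222
finger_force: 0.0
turn [ 0.001  0.    -0.   ]
shift [ 0.0007 -0.0017  0.0071] tcp [ 0.6    -0.0822  0.0811] q [-0.27  0.47 -0.16  0.94 -0.    1.39] t 22.8 F [0.5 0.2 0. ] op 0.0222
```

```bash
python3 steer.py '[[0,-0.001,0.004,0,0,-0.074,0.022],[0,-0.0173,0,0,0,-0.148,0.022],[0,-0.0173,0,0,0,-0.148,0.022],[0,-0.0173,0,0,0,-0.148,0.022],[0,0,0,0,0,0,0.022]]'
cat > k.py <<'E'
import sys,subprocess,numpy as np
from fit import rot
a=float(sys.argv[1]); f=rot(-.1752)@np.array([.082-.117*np.cos(a),.117*np.sin(a)])+[.5076,-.1837]
y=np.degrees(np.arctan2(np.cos(a),np.sin(a))-.1752); print(f,y)
subprocess.run(["python3","d.py",str(f[0]),str(f[1]),"0.076",str(y)])
E
python3 k.py 1.038
```

```text
t: 23.3
tcp_pos: [0.5457, -0.089, 0.0765]
ee_rot: [0.539, 0.842, -0.0, -0.001]
contact_force: [0.3, 0.2, 0.3]
opening: 0.0221
finger_force: 0.0
turn [-0.001 -0.001  0.075]
shift [-0.      0.0018  0.0005] tcp [ 0.5457 -0.089   0.0765] q [-0.31  0.39 -0.31  0.88 -0.    0.83] t 23.3 F [0.3 0.2 0.3] op 0.0221
[ 0.54739195 -0.08839433] 20.48876029472853
```

```bash
python3 steer.py '[[0,-0.0173,0,0,0,-0.148,0.022],[0,-0.0173,0,0,0,-0.148,0.022],[0,-0.0173,0,0,0,-0.148,0.022],[0,-0.0173,0,0,0,-0.148,0.022],[0,0,0,0,0,0,0.022]]'; python3 k.py 0.446
python3 steer.py '[[0,-0.0173,0,0,0,-0.148,0.022],[0,-0.0173,0,0,0,-0.148,0.022],[0,0,0,0,0,0,0.022],[0,0,0,0,0,0,0.022]]'; python3 k.py 0.0
```

```text
t: 23.8
tcp_pos: [0.4933, -0.1316, 0.0767]
ee_rot: [0.272, 0.962, -0.0, 0.0]
contact_force: [0.3, 0.9, -0.3]
opening: 0.0221
finger_force: 0.0
turn [-0.     0.001  0.071]
shift [0.0011 0.0013 0.0007] tcp [ 0.4933 -0.1316  0.0767] q [-0.42  0.32 -0.42  0.84 -0.    0.13] t 23.8 F [ 0.3  0.9 -0.3] op 0.0221
[ 0.49320259 -0.12989768] 54.40786176647326
t: 24.2
tcp_pos: [0.4784, -0.1612, 0.0765]
ee_rot: [0.128, 0.992, 0.0, 0.0]
contact_force: [-0.2, 0.5, 1.0]
opening: 0.022
finger_force: 0.0
turn [ 0.     0.001 -0.082]
shift [ 0.0024 -0.0171  0.0005] tcp [ 0.4784 -0.1612  0.0765] q [-0.48  0.31 -0.43  0.83  0.   -0.23] t 24.2 F [-0.2  0.5  1. ] op 0.022
[ 0.47313579 -0.17759932] 79.96177942930798
```

Now the last stretch, pushing gently into the stop until the force rises.

```bash
python3 steer.py '[[0.001,-0.009,0,0,0,-0.08,0.022],[0.001,-0.008,0,0,0,0,0.022],[0,-0.002,0,0,0,0,0.022],[0,0,0,0,0,0,0.022]]'; python3 k.py 0.0
python3 steer.py '[[0,-0.002,0,0,0,0,0.022],[0,-0.001,0,0,0,0,0.022],[0,0,0,0,0,0,0.022]]'; python3 k.py 0.0
```

```text
t: 24.6
tcp_pos: [0.4719, -0.1794, 0.0763]
ee_rot: [0.087, 0.996, -0.0, 0.0]
contact_force: [0.0, -0.4, -0.8]
opening: 0.0224
finger_force: 0.0
turn [-0.     0.     0.002]
shift [-0.0009  0.002   0.0003] tcp [ 0.4719 -0.1794  0.0763] q [-0.52  0.31 -0.43  0.83  0.   -0.35] t 24.6 F [ 0.  -0.4 -0.8] op 0.0224
[ 0.47313579 -0.17759932] 79.96177942930798
t: 24.9
tcp_pos: [0.4715, -0.1808, 0.0762]
ee_rot: [0.085, 0.996, 0.002, 0.0]
contact_force: [1.8, 5.4, 1.0]
opening: 0.0219
finger_force: 3.0
turn [0.003 0.001 0.005]
shift [-0.001   0.0034  0.0002] tcp [ 0.4715 -0.1808  0.0762] q [-0.53  0.31 -0.43  0.83  0.   -0.36] t 24.9 F [1.8 5.4 1. ] op 0.0219
[ 0.47313579 -0.17759932] 79.96177942930798
```

The stop pushed back with 5.4 N about where a shut keeper should meet it. I'll back off, open and retreat upwards.

```bash
python3 steer.py '[[0,0.0028,0,0,0,0,0.022],[0,0,0,0,0,0,0.03],[0,0,0,0,0,0,0.04],[0,0,0,0,0,0,0.04],[0,0,-0.01,0,0,0,0.04],[0,0,-0.02,0,0,0,0.04],[0,0,-0.04,0,0,0,0.04],[0,0,-0.04,0,0,0,0.04],[0,0,-0.03,0,0,0,0.04],[-0.04,0,0,0,0,0,0.04],[-0.04,0,0,0,0,0,0.04],[-0.04,0,0,0,0,0,0.04],[-0.04,0,0,0,0,0,0.04],[-0.04,0,0,0,0,0,0.04],[0,0,0,0,0,0,0.04]]'; python3 d.py 0.3 -0.5 0.22
python3 - <<'E'
# yellow shoe and knob centroids against the fit for keeper shut; black ball, tin/block unchanged vs start
from station import ctrl, eyes, sensors
from fit import *
import cv2
q=[.5076,-.1837,-.1752]
W=lambda x,y,z:np.r_[np.array(q[:2])+rot(q[2])@[x,y],z]
T0=cv2.imread("pics/top0.png")[:,:,::-1].astype(int);S0=cv2.imread("pics/side0.png")[:,:,::-1].astype(int)
for n,I0 in(("top",T0),("side",S0)):
    s=eyes.snapshot(n); im=s["image"].astype(int)
    y=((im[...,0]>150)&(im[...,1]>110)&(im[...,2]<70)).astype(np.uint8)
    poly=lambda a:proj(s,np.array([W(.082-u*np.cos(a)+v*np.sin(a),u*np.sin(a)+v*np.cos(a),.042) for u,v in((.1,.037),(.134,.037),(.134,-.037),(.1,-.037))]))
    best=[]
    for a in np.arange(-.2,.3,.02):
        m=np.zeros(y.shape,np.uint8); cv2.fillPoly(m,[(poly(a)*16).round().astype(int)],1,shift=4); best.append((y[m>0].mean().round(3),round(a,2)))
    print(n,sorted(best)[-4:])
    d=np.abs(im-I0).sum(2)
    for nm,(x0,y0,x1,y1) in ({"tin":(348,118,378,150),"tray":(178,195,250,238),"block":(335,250,358,298),"block2":(150,255,168,290)} if n=="top" else {"tin":(232,148,262,172),"tray":(232,252,284,320),"block":(344,196,386,216),"block2":(275,345,312,368)}).items(): print(nm,(d[y0:y1,x0:x1]>90).sum())
E
```

```text
t: 26.4
tcp_pos: [0.6725, -0.2145, 0.2136]
ee_rot: [0.085, 0.996, 0.0, -0.0]
contact_force: [-0.2, 1.1, 0.1]
opening: 0.0403
finger_force: 0.0
shift [ 0.3187 -0.3445 -0.0064] tcp [ 0.6725 -0.2145  0.2136] q [-0.42  0.59  0.37  1.35  0.   -0.25] t 26.4 F [-0.2  1.1  0.1] op 0.0403
top [(np.float64(0.0), np.float64(0.22)), (np.float64(0.0), np.float64(0.24)), (np.float64(0.0), np.float64(0.26)), (np.float64(0.0), np.float64(0.28))]
tin 0
tray 1811
block 677
block2 445
side [(np.float64(0.198), np.float64(-0.02)), (np.float64(0.199), np.float64(0.04)), (np.float64(0.202), np.float64(0.02)), (np.float64(0.204), np.float64(-0.0))]
tin 0
tray 2089
block 0
block2 590
```

The arm hid the top view and its shadow upset the comparison, so I'll move to the start pose and compare like with like.

```bash
python3 d.py 0.139 -0.558 0.256; python3 steer.py '[[0.025,-0.028,0,0,0,0,0.04],[0.032,-0.0345,0,0,0,0,0.04],[0.032,-0.0345,0,0,0,0,0.04],[0.032,-0.0345,0,0,0,0,0.04],[0.032,-0.0345,0,0,0,0,0.04],[0.032,-0.0345,0,0,0,0,0.04],[0.032,-0.0345,0,0,0,0,0.04],[0.032,-0.0345,0,0,0,0,0.04],[0.032,-0.0345,0,0,0,0,0.04],[0.032,-0.0345,-0.04,0,0,0,0.04],[0,0,0,0,0,0,0.04]]'; python3 d.py 0.139 -0.558 0.256
```

```text
shift [ 0.4638 -0.4293 -0.04  ] tcp [ 0.6689 -0.2136  0.2152] q [-0.42  0.59  0.37  1.35 -0.   -0.25] t 26.5 F [-0.  -0.1 -0.1] op 0.0398
t: 27.6
tcp_pos: [0.3059, -0.4916, 0.2536]
ee_rot: [0.089, 0.996, -0.004, 0.001]
contact_force: [2.0, -0.0, -0.5]
opening: 0.0403
finger_force: 0.0
shift [ 0.1526 -0.0948 -0.0022] tcp [ 0.3059 -0.4916  0.2536] q [-1.15  0.32  0.04  1.29 -0.   -0.97] t 27.6 F [ 2.  -0.  -0.5] op 0.0403
```

```bash
python3 steer.py '[[0.038,-0.0235,0,0,0,0,0.04],[0.038,-0.0235,0,0,0,0,0.04],[0.038,-0.0235,0,0,0,0,0.04],[0.038,-0.0235,0,0,0,0,0.04],[0,0,0,0,0,0,0.04],[0,0,0,0,0,0,0.04]]'
python3 - <<'E'
from station import ctrl, eyes, sensors
from fit import *
import cv2
q=[.5076,-.1837,-.1752]
W=lambda x,y,z:np.r_[np.array(q[:2])+rot(q[2])@[x,y],z]
for n in("top","side"):
    I0=cv2.imread(f"pics/{n}0.png")[:,:,::-1].astype(int)
    s=eyes.snapshot(n); im=s["image"].astype(int); cv2.imwrite(f"pics/f{n}.png",s["image"][:,:,::-1])
    h=cv2.cvtColor(s["image"],cv2.COLOR_RGB2HSV); y=((abs(h[...,0].astype(int)-24)<6)&(h[...,1]>190)).astype(np.uint8)
    poly=lambda a:proj(s,np.array([W(.082-u*np.cos(a)+v*np.sin(a),u*np.sin(a)+v*np.cos(a),.042) for u,v in((.1,.037),(.134,.037),(.134,-.037),(.1,-.037))]))
    best=[]
    for a in np.arange(-.2,.3,.02):
        m=np.zeros(y.shape,np.uint8); cv2.fillPoly(m,[(poly(a)*16).round().astype(int)],1,shift=4); best.append((float(y[m>0].mean().round(3)),round(float(a),2)))
    print(n,sorted(best)[-5:])
    d=np.abs(im-I0).sum(2)
    for nm,(x0,y0,x1,y1) in ({"tin":(348,118,378,150),"black":(206,208,220,224),"block":(335,250,358,298),"block2":(150,255,168,290)} if n=="top" else {"tin":(232,148,262,172),"black":(251,272,266,290),"block":(344,196,386,216),"block2":(275,345,312,368)}).items(): print(nm,int((d[y0:y1,x0:x1]>90).sum()))
    print("moved bbox",cv2.boundingRect((cv2.medianBlur((d>90).astype(np.uint8),3)[100:320,140:440])))
E
```

```text
t: 28.2
tcp_pos: [0.1433, -0.5544, 0.2494]
ee_rot: [0.086, 0.996, -0.0, 0.0]
contact_force: [1.0, -0.3, -0.1]
opening: 0.0404
finger_force: 0.0
top [(0.548, -0.04), (0.553, 0.04), (0.556, -0.0), (0.573, -0.02), (0.574, 0.02)]
tin 0
black 0
block 0
block2 18
moved bbox (12, 76, 252, 137)
side [(0.0, 0.2), (0.0, 0.22), (0.0, 0.24), (0.0, 0.26), (0.0, 0.28)]
tin 0
black 0
block 0
block2 27
moved bbox (106, 53, 149, 157)
```

Run:
```python
import cv2,numpy as np
for n,(x0,y0,x1,y1) in(("side",(272,342,316,372)),("top",(148,252,170,290))):
    a,b=[cv2.imread(f"pics/{f}.png",0).astype(np.float32) for f in(n+"0","f"+n)]
    print(n,cv2.phaseCorrelate(a[y0:y1,x0:x1].copy(),b[y0:y1,x0:x1].copy()), np.argwhere(abs(a-b)[y0:y1,x0:x1]>30).mean(0) if (abs(a-b)[y0:y1,x0:x1]>30).any() else 0)
from fit import *; from station import ctrl, eyes, sensors
s=eyes.snapshot("top"); h=cv2.cvtColor(s["image"],cv2.COLOR_RGB2HSV); y=((abs(h[...,0].astype(int)-24)<7)&(h[...,1]>150)).astype(np.uint8)
y[:, :340]=0;y[:,430:]=0;y[:185]=0;y[250:]=0
W=lambda x,yy,z:np.r_[np.array([.5076,-.1837])+rot(-.1752)@[x,yy],z]
pol=lambda a:[proj(s,np.array([W(.082-u*np.cos(a)+v*np.sin(a),u*np.sin(a)+v*np.cos(a),.042) for u,v in P])) for P in(((.1,.037),(.134,.037),(.134,-.037),(.1,-.037)),((0,.01),(.1,.01),(.1,-.01),(0,-.01)))]
for a in np.arange(-.1,.11,.02):
    m=np.zeros(y.shape,np.uint8)
    for p in pol(a): cv2.fillPoly(m,[(p*16).round().astype(int)],1,shift=4)
    print(round(a,2),round(float((m&y).sum()/(m|y).sum()),3),end="; ")
```

```text
side ((0.007097819622188695, -0.06328643955552771), 0.9856256025808828) [14.12903226 36.93548387]
top ((-0.16463220630433995, -0.23230289722398823), 0.8949377362926801) [30.72222222  8.77777778]
-0.1 0.569; -0.08 0.634; -0.06 0.677; -0.04 0.716; -0.02 0.743; 0.0 0.725; 0.02 0.695; 0.04 0.662; 0.06 0.606; 0.08 0.559; 0.1 0.529;
```

The keeper fits an angle of about 0, so it is shut. The tin, gauge block and black ball haven't moved. Handing in.

```bash
python3 -c "
from station import ctrl, eyes, sensors
print(ctrl.job_done())"
```

```text
the job is handed in; nothing more can be done
None
```

Job handed in at about 28 s of the 67 s: both steel balls are in the two empty pockets, the keeper is shut against its stop pin, and the black ball, grease tin and gauge block show no movement. The second ball and the keeper were checked only by force readings and image comparison, because the picture limit was used up.

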